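# Report two weld test pieces for rework

## Task

Two of the welded test pieces on the steel bench have to be reported for rework to the camera above the bench. With the fingertips, point down at the middle of the top edge of the upright plate of the T-shaped piece that stands less tall of the two, a finger's breadth or two above it and without touching, and stay there for two seconds; then do the same over the L-shaped corner piece, and last press the larger button on the call box fully down and let go of it. Touch none of the test pieces, point at neither of the other two (the taller T and the flat lap joint), leave the smaller button alone, and leave everything else on the bench where it lies.

Things in the scene. Friction and masses are not known exactly. Their poses are not given: they have to be found in the camera images.
- low_tee: The less tall T-shaped test piece: bare steel, all plates 6 mm thick and 100 mm long (along its own y), loose; base plate 70 mm wide with a 36 mm high plate standing along its middle, 42 mm high in all. Origin: centre of the underside of the base plate; x across the base plate, y along the upright, z up. Do not touch.
- low_tee_top (a point): Point: middle of the top edge of the upright plate of the less tall T piece, 42 mm above the bench. First thing to point at: the fingertips 10 to 40 mm above this point and within 20 mm of it sideways count as pointing.
- corner: The L-shaped corner test piece: bare steel, all plates 6 mm thick and 100 mm long (along its own y), loose; base plate 70 mm wide with a 50 mm high plate standing along one long edge (32 mm from the middle, on its +x side), 56 mm high in all. Origin: centre of the underside of the base plate; x across the base plate, y along the upright, z up. Do not touch.
- corner_top (a point): Point: middle of the top edge of the upright plate of the corner piece, 56 mm above the bench. Second thing to point at, in the same way.
- tall_tee: The taller T-shaped test piece, not to be pointed at: bare steel, all plates 6 mm thick and 100 mm long (along its own y), loose; base plate 70 mm wide with a 76 mm high plate standing along its middle, 82 mm high in all. Origin: centre of the underside of the base plate; x across the base plate, y along the upright, z up. Do not touch.
- tall_tee_top (a point): Point: middle of the top edge of the upright plate of the taller T piece, 82 mm above the bench. Pass well above it (fingertips more than 40 mm over it) or beside it.
- lap: The flat lap joint, not to be pointed at: bare steel, all plates 6 mm thick and 100 mm long (along its own y), loose; two 70 mm wide plates overlapping by 40 mm, 100 mm wide and 12 mm high in all. Origin: under its centre on the bench, z up. Do not touch.
- lap_top (a point): Point: centre of the top of the lap joint, 12 mm above the bench. Pass well above it (fingertips more than 40 mm over it).
- callbox: Grey call box fixed to the bench, 85 mm (x) by 170 mm (y) by 45 mm high, with two round black push buttons on top: the larger towards its +y end, the smaller towards its -y end, 90 mm apart. Origin: centre of its underside.
- big_button (a joint): Travel of the larger button, cap 42 mm across: 0 up, 0.006 m fully down. Spring: about 1.5 N starts it, about 5 N takes it fully down; it springs back when let go.
- big_button_top (a point): Point: centre of the top of the larger button's cap, 67 mm above the bench when up; it is pressed straight down.
- small_button (a joint): Travel of the smaller button, cap 22 mm across: 0 up, 0.006 m fully down, 5 N. Not to be pressed.
- small_button_top (a point): Point: centre of the top of the smaller button's cap, 67 mm above the bench.
- tape_roll: Roll of white tape lying flat, 50 mm across, 18 mm high, loose, among the test pieces. Origin: centre of its underside.
- hammer: Hammer lying on the far right of the bench, roughly along y, 260 mm long, loose. Origin: on the bench under it.
- brush: Wooden wire brush lying on the left, 265 mm long, about 32 mm wide and high, loose, roughly along x. Origin: on the bench under it.
- plates: Stack of four bare steel plates, 60 by 100 mm, 20 mm high, loose, near left. Origin: centre of its underside.
- tape_measure: Yellow tape measure standing upright, 65 by 32 by 60 mm, loose, near right. Origin: centre of its underside.
Things that resemble listed ones, but are neither listed nor needed, are in the scene too. Leave any green or orange look-alike of the corner alone. Several things have the shape of the callbox; the one meant has the colours described above.

How it is judged:
On the way, in this order (a step that is already met when the one before it is completed fails the run):
1. the fingertips point at the less tall tee from just above the middle of its upright for 1.5 s (horizontal distance between the grasp point and low_tee_top below 0.02 m and z of the grasp point in the frame of low_tee_top between 0.02 and 0.07 m), for 1.5 s.
2. the fingertips point at the corner piece from just above the middle of its upright for 1.5 s (horizontal distance between the grasp point and corner_top below 0.02 m and z of the grasp point in the frame of corner_top between 0.02 and 0.07 m), for 1.5 s.
3. the larger button is pressed down (value of joint big_button above 0.0042 m), for 0.05 s.
At the end, for the whole second after the job is handed in: Both pieces have been pointed at in turn and the larger button has been pressed at least 4.2 mm of its 6 mm and has sprung back (both buttons within 1.5 mm of fully up); all four test pieces lie within 6 mm and all other loose things within 15 mm of where they started, at rest (value of joint each of big_button, small_button below 0.0015 m and distance of each of low_tee, corner, tall_tee, lap from where it was at the start of the episode below 0.006 m and distance of each of tape_roll, hammer, brush, plates, tape_measure from where it was at the start of the episode below 0.015 m and linear speed of each of low_tee, corner, tall_tee, lap below 0.02 m/s); the robot touches nothing.
It fails at once if a test piece is touched by the robot (more than 0.5 N) (contact force between any of low_tee, corner, tall_tee, lap and the fingers above 0.5 N or contact force between any of low_tee, corner, tall_tee, lap and the arm above 0.5 N).
It fails at once if a test piece is shifted or lifted by more than 6 mm (distance of any of low_tee, corner, tall_tee, lap from where it was at the start of the episode above 0.006 m).
It fails at once if one of the other two test pieces is pointed at: the fingertips come within about 35 mm above the middle of its top ((horizontal distance between the grasp point and tall_tee_top below 0.02 m and z of the grasp point in the frame of tall_tee_top between 0.02 and 0.055 m) or (horizontal distance between the grasp point and lap_top below 0.02 m and z of the grasp point in the frame of lap_top between 0.02 and 0.055 m)).
It fails at once if the smaller button is pressed by more than 2 mm (value of joint small_button above 0.002 m).
It fails at once if another thing on the bench is shifted or lifted by more than 15 mm (distance of any of tape_roll, hammer, brush, plates, tape_measure from where it was at the start of the episode above 0.015 m).
It also fails if it takes over 51 s, if anything falls off the work surface, if the arm or the gripper's body presses on something with over 40 N, if the wrist force passes 120 N, or if a joint passes its speed limit or range.

## Robot

A 6-joint arm with a two-finger parallel gripper is mounted at the origin on the work surface. World frame = base frame: x ahead of the robot, y to its left, z up, the work surface at z = 0. Lengths are in m, angles in rad, forces in N, time in s.
With the tool pointing down it reaches from about 0.35 to 0.85 m from the base axis. Payload 8.1 kg.
Tool frame: the origin (TCP) lies between the finger pads; the fingertips stand 22 mm ahead of it and the grasp point (between the pads) lies 3 mm ahead of it; z points along the fingers, y is the direction in which the jaws open and shut (so a half turn about z gives the same grasp; the last joint's range is limited). The gripper opens to 93 mm and grips with 3 to 60 N. Pads are 15 mm wide; open, the fingers measure 128 mm over their backs; the gripper's body (75 mm by 188 mm) begins 65 mm behind the grasp point.
Start: joints at [-1.234, 0.13, 1.488, -0, 1.523, -0.085], TCP at [0.246, -0.547, 0.241] pointing down, gripper open.
Joint ranges: [-2.96, 2.96], [-0.89, 2.26], [0.02, 2.5], [-1.34, 4.48], [0, 2.73], [-2.66, 2.66]. Speed limits (rad/s): [2.39, 2.39, 2.79, 3.14, 3.14, 3.14].

## Interface

Orientations are given as a unit quaternion [w, x, y, z].
In Python, from cell import * gives the robot as it stands.
- The arm moves only by the tool carry_out, never from a script. Its argument "rows" is a list of rows, each an object with "offset": the shift along the tool's x, y, z in mm, a list of three; "rot": the turn, a rotation vector about the tool's x, y, z in degrees, a list of three; "gripper": the opening, from 0 (shut) to 1 (fully open). A call has 1 to 8 rows; each row is the pose to reach, as a shift and turn from the pose commanded when the call began, along the tool's axes at that moment; what a row does not reach only later rows make up. A row lasts 1/8 s, in which the tool goes at most 62.5 mm and 10.7 degrees, less where a joint would pass 70% of its speed; a pose out of reach is approached as far as the arm can. A call with a gripper value outside its range is refused whole. The fingers move at their own pace and stop on an object; the grip force is fixed at half the most. Time passes only in rows, so rows that repeat a pose let the fingers close. It gives the time, the measured TCP pose, the force and the opening at its end, in the units of the state.
- sense(): the state, without advancing time (a new reading comes with each control period).
- capture(name): name is "scene" or "top"; returns (picture, depth): 384x512x3 uint8, red, green, blue; 384x512 float32, m along the optical axis (not along the pixel's ray), 0 where there is no reading.
- calibration(name): a dict with "K" (3x3 intrinsics, pixels), "R" (3x3) and "t" (3): a world point X has camera coordinates R X + t. Camera axes: x right, y down, z forward; pixel columns grow to the right and rows downward; lengths in m; the calibration is good to about 2 mm. A picture is of the moment at which its call begins. calibration takes no time and is no camera call.
- hand_in(): hands the job in, once; it reports no verdict.
The state is a dict: "time": time; "q": joint angles; "joint_velocities": joint speeds; "tau": joint torques, N m; "ee_pos": TCP position; "eef_rot": TCP orientation; "contact_force": force on the tool from outside, world axes, zero at the start; "moment": the same for the moment, N m; "opening": opening from 0.0 (shut) to 1.0 (fully open).
Only numpy, scipy, OpenCV 4.12 (cv2) and the standard library are available. Lean on these libraries where they do the work, as an engineer would, in place of code of your own. Each camera call takes 0.05 s, during which the arm holds its last target.

## Working session

There is one attempt and no reset: what is moved stays moved. The work goes in short steps, Python scripts to look and compute and a tool call to move; the robot and the scene stay as the last step left them, time stands still between calls to the robot, and variables do not carry over. Pictures are saved under pics/ and viewed, and the job is handed in when it is done.

Besides the shell and the picture viewer there is one more tool, called after "Call:" in YAML: its name, and indented under it one key for each argument. carry_out: Moves the arm, as the interface text tells. Its arguments: {"type":"object","properties":{"rows":{"type":"array"}},"required":["rows"]}

```bash
ls; mkdir -p pics; python3 - <<'E'
from cell import *
import cv2, numpy as np
print(sense())
for n in ("scene","top"):
    p,d=capture(n); c=calibration(n)
    np.savez(f"{n}0.npz",p=p,d=d,**c)
    print(n,c, d.min(),d.max())
    cv2.imwrite(f"pics/{n}0.png",cv2.resize(p[:,:,::-1],(800,600),interpolation=cv2.INTER_CUBIC))
E
```

```text
pics
{'time': 0.0, 'q': array([-1.23439997e+00,  1.31158774e-01,  1.48924826e+00,  1.25073994e-05,
        1.52299594e+00, -8.53767859e-02]), 'joint_velocities': array([-0.00107421, -0.00025409, -0.00281817, -0.00036705,  0.00063423,
       -0.00135622]), 'tau': array([-2.60675333e-03, -5.59847403e+01, -4.91756451e+01,  7.65046407e-02,
        3.55664478e-02, -1.94260756e-04]), 'ee_pos': array([ 0.24549341, -0.54691286,  0.23960587]), 'eef_rot': array([-8.98819817e-04,  9.77845379e-01,  2.09326529e-01, -1.07110991e-04]), 'contact_force': array([-0.19689647, -0.41619041, -0.17207843]), 'moment': array([ 0.02815925, -0.00957234, -0.03933468]), 'opening': 1.0033634384402583}
scene {'K': array([[367.18743958,   0.        , 255.07748531],
       [  0.        , 367.18743958, 194.40438747],
       [  0.        ,   0.        ,   1.        ]]), 'R': array([[-0.86712322,  0.49762745, -0.02154621],
       [ 0.35808162,  0.5927264 , -0.72142426],
       [-0.3462295 , -0.63327903, -0.69215807]]), 't': array([ 0.47171624, -0.10970576,  1.25151673])} 0.0 3.6517525
top {'K': array([[404.97718688,   0.        , 256.35741975],
       [  0.        , 404.97718688, 194.0324944 ],
       [  0.        ,   0.        ,   1.        ]]), 'R': array([[-0.00442465, -0.99992442,  0.0114709 ],
       [-0.98799025,  0.00259952, -0.15449437],
       [ 0.15445287, -0.01201672, -0.98792708]]), 't': array([-0.03238588,  0.5339678 ,  1.34642881])} 0.0 2.4108868
```

View pics/top0.png

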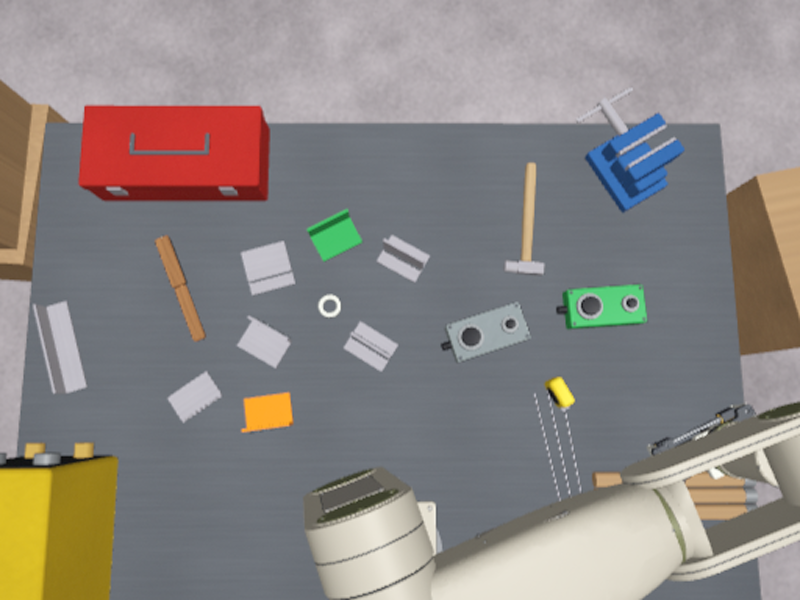

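View pics/scene0.png

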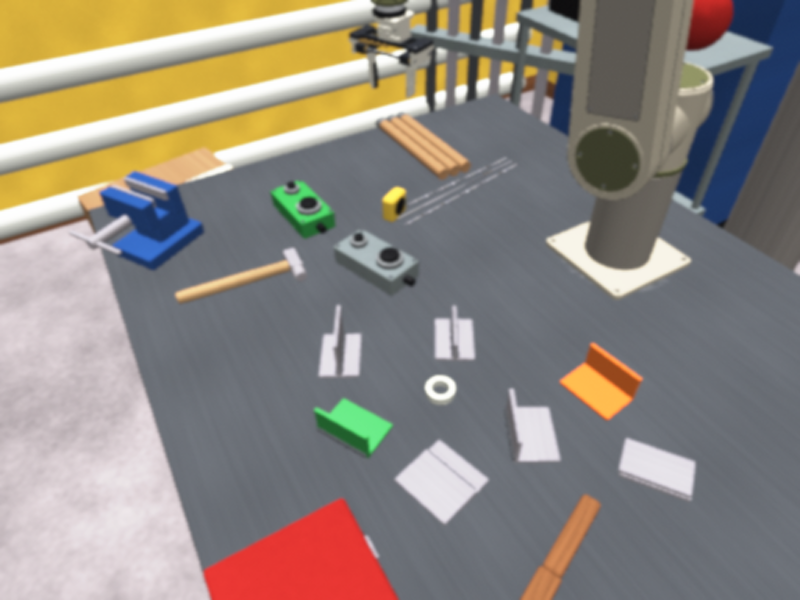

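The top view (800x600) shows two grey T pieces at (403,257) and (371,345), a grey L at (264,342), the lap at (268,267), and the plate stack at (194,396). The grey call box is at (487,332). The look-alikes are a green L, an orange L and a green box. Next I'll measure heights from depth.

```bash
cat > h.py <<'E'
import numpy as np, cv2
def world(d,c):
    v,u=np.mgrid[0:d.shape[0],0:d.shape[1]]
    K=c["K"]; X=np.stack([(u-K[0,2])/K[0,0]*d,(v-K[1,2])/K[1,1]*d,d],-1)
    W=(X-c["t"])@c["R"]; W[d<=0]=np.nan
    return W
def load(n): 
    z=np.load(n+".npz"); return z["p"],z["d"],{k:z[k] for k in("K","R","t")}
E
python3 - <<'E'
from h import *
P=dict(Tfar=(403,257),Tnear=(371,345),L=(264,342),lap=(268,267),plates=(194,396),box=(487,332),greenL=(334,235),orangeL=(268,412))
p,d,c=load("top0"); W=world(d,c)
print("valid",(d>0).mean())
for k,(x,y) in P.items():
    u,v=int(x*.64),int(y*.64); w=W[v-26:v+26,u-30:u+30].reshape(-1,3); w=w[~np.isnan(w[:,2])]
    w=w[(w[:,2]>0.004)]
    hi=np.percentile(w[:,2],[50,90,97,99.5])
    t=w[w[:,2]>np.percentile(w[:,2],99)-.006]
    print(k,len(w),hi.round(3),"centre of top pts",t.mean(0).round(3),len(t))
# bench check
b=W[200:215,150:155].reshape(-1,3); print("bench z",np.nanmedian(W[100:250,60:400,2]))
crop=p[130:260,90:350,::-1]; cv2.imwrite("pics/crop_top.png",cv2.resize(crop,(800,400),interpolation=cv2.INTER_CUBIC))
p,d,c=load("scene0"); crop=p[120:330,190:410,::-1]; cv2.imwrite("pics/crop_scene.png",cv2.resize(crop,(628,600),interpolation=cv2.INTER_CUBIC))
E
```

```text
valid 0.9957224527994791
Tfar 562 [0.008 0.078 0.082 0.084] centre of top pts [ 0.643 -0.039  0.081] 58
Tnear 538 [0.007 0.032 0.042 0.045] centre of top pts [0.443 0.034 0.042] 43
L 556 [0.007 0.019 0.056 0.06 ] centre of top pts [0.478 0.254 0.056] 45
lap 865 [0.01  0.014 0.017 0.056] centre of top pts [0.697 0.164 0.055] 11
plates 710 [0.018 0.022 0.024 0.027] centre of top pts [0.334 0.414 0.022] 232
box 1373 [0.044 0.062 0.067 0.07 ] centre of top pts [ 0.463 -0.201  0.066] 116
greenL 623 [0.007 0.049 0.056 0.06 ] centre of top pts [0.718 0.128 0.057] 42
orangeL 570 [0.006 0.041 0.057 0.059] centre of top pts [0.268 0.251 0.056] 49
bench z -1.554169032804842e-05
```

View pics/crop_top.png

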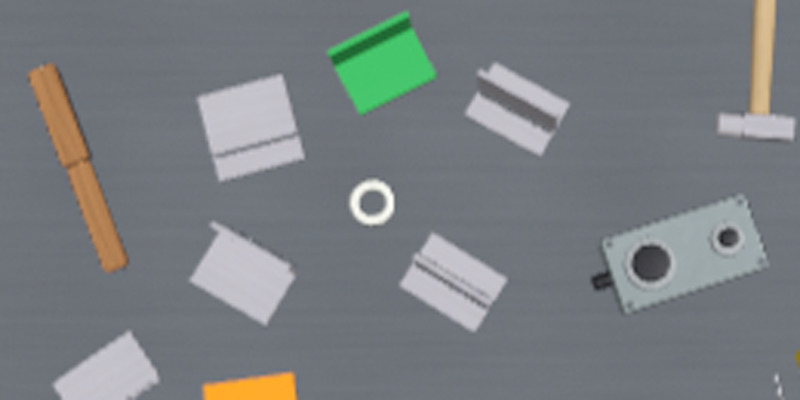

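View pics/crop_scene.png

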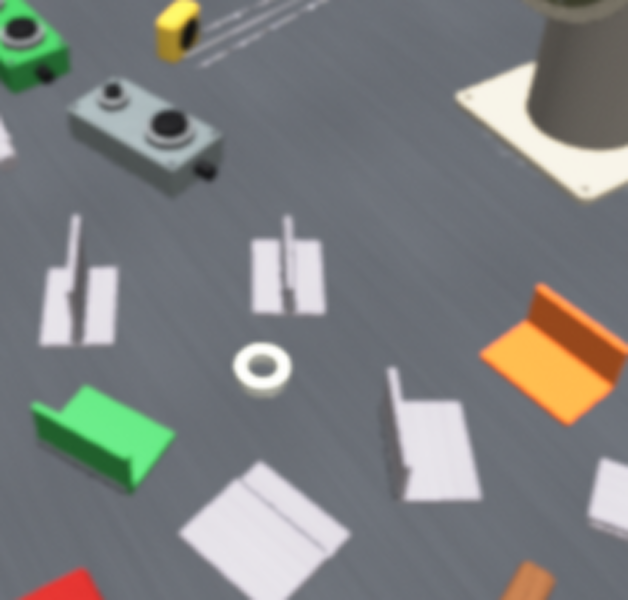

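The crops separate the candidates. The near T at crop (453,282) is 42 mm high, so it is low_tee. The far T at (517,110) is 82 mm high. The grey L at (243,275) is 56 mm, and its look-alikes are green and orange. The grey box at (685,253) has its large black cap on the left (+y) side. Next I'll refine the points and cross-check them between the two views.

```bash
python3 - <<'E'
from h import *
T=dict(low=((.443,.034),.042),L=((.478,.254),.056),tall=((.643,-.039),.082))
for n in("top0","scene0"):
    p,d,c=load(n); W=world(d,c)
    for k,(xy,h) in T.items():
        m=(np.hypot(W[...,0]-xy[0],W[...,1]-xy[1])<.075)
        t=W[m&(W[...,2]>h-.006)&(W[...,2]<h+.008)]
        r=cv2.minAreaRect((t[:,:2]*1000).astype(np.float32))
        b=W[m&(W[...,2]>.003)]
        rb=cv2.minAreaRect((b[:,:2]*1000).astype(np.float32))
        print(n,k,len(t),"top rect",np.round(r[0],1),np.round(r[1],1),round(r[2],1),"mean",(t.mean(0)*1000).round(1),"| all rect",np.round(rb[0],1),np.round(rb[1],1),round(rb[2],1))
    # button: dark cap pixels
    g=p.max(2)
    m=(g<70)&(np.hypot(W[...,0]-.46,W[...,1]+.22)<.13)&(W[...,2]>.058)
    nn,lab,st,ce=cv2.connectedComponentsWithStats(m.astype(np.uint8))
    for i in range(1,nn):
        if st[i,4]<8: continue
        u,v=ce[i]; K=c["K"]; ray=np.array([(u-K[0,2])/K[0,0],(v-K[1,2])/K[1,1],1])@c["R"]; o=-c["R"].T@c["t"]
        X=o+ray*(.067-o[2])/ray[2]; w=W[lab==i]
        print(n,"cap px",ce[i].round(1),st[i],"ray@67mm",X.round(4),"depth mean",w.mean(0).round(4),np.ptp(w,axis=0).round(3))
E
```

```text
top0 low 53 top rect [442.4  33.4] [97.7  6. ] 57.9 mean [442.   33.1  40.9] | all rect [441.9  36.6] [139.4 139.5] 89.8
top0 L 52 top rect [477.8 252.9] [95.9  5.8] 60.3 mean [477.9 252.9  55.5] | all rect [476.1 254.2] [136.8 147.3] 30.2
top0 tall 59 top rect [642.3 -39.5] [98.7  7.3] 60.2 mean [642.7 -39.4  80.8] | all rect [645.2 -41.7] [140.5 138.2] 21.5
top0 cap px [325.2 206.8] [324 205   4   5  12] ray@67mm [ 0.4861 -0.2646  0.067 ] depth mean [ 0.4865 -0.2652  0.064 ] [0.014 0.011 0.008]
top0 cap px [298.7 213.4] [296 210   8  10  39] ray@67mm [ 0.4641 -0.1753  0.067 ] depth mean [ 0.4643 -0.1755  0.0656] [0.03  0.024 0.014]
scene0 low 60 top rect [443.6  33.3] [99.6  5.9] 56.6 mean [444.   34.5  41.8] | all rect [447.9  29. ] [130.6 124.2] 24.2
scene0 L 107 top rect [478.5 252.3] [101.4   6.3] 59.9 mean [480.4 255.   55.1] | all rect [469.4 264.8] [128.3 114.1] 51.5
scene0 tall 68 top rect [643.5 -39.6] [101.8   6.1] 60.5 mean [644.5 -36.9  81.6] | all rect [648.3 -35.2] [135.6 124.6] 52.3
scene0 cap px [229.3 151.5] [228 150   4   4  14] ray@67mm [ 0.4876 -0.2654  0.067 ] depth mean [ 0.4871 -0.2666  0.066 ] [0.013 0.013 0.007]
scene0 cap px [249.  162.9] [244 159  11   9  73] ray@67mm [ 0.4613 -0.1801  0.067 ] depth mean [ 0.4611 -0.1804  0.0668] [0.033 0.037 0.009]
```

Both views agree within about 3 mm, and the top edges measure about 100 x 6 mm:

| Point | World x, y (m) |
|---|---|
| low_tee_top | (0.443, 0.033) |
| corner_top | (0.478, 0.253) |
| Large cap | (0.463, −0.178) |

The large cap is 90 mm from the small one, as it should be. Now I'll work out the tool-axis shifts.

```bash
cat > go.py <<'E'
from cell import *
import numpy as np, sys
from scipy.spatial.transform import Rotation as Ro
s=sense(); q=s["eef_rot"]; R=Ro.from_quat([q[1],q[2],q[3],q[0]])
print("t",round(s["time"],2),"pos",s["ee_pos"].round(4),"F",s["contact_force"].round(1),"q",s["q"].round(2),"open",round(float(s["opening"]),2))
print("tool axes (cols)\n",R.as_matrix().round(3))
for a in sys.argv[1:]:
    g=np.array([float(x) for x in a.split(",")]); print(a,"-> tool mm",(R.inv().apply(g-s["ee_pos"])*1000).round(1), "dist",round(np.linalg.norm(g-s["ee_pos"])*1000))
E
python3 go.py .443,.033,.2 .443,.033,.087
```

```text
t 0.1 pos [ 0.2455 -0.5469  0.2397] F [ 0.7 -0.7  0. ] q [-1.23  0.13  1.49  0.    1.52 -0.09] open 1.0
tool axes (cols)
 [[ 0.912  0.409 -0.001]
 [ 0.409 -0.912  0.002]
 [ 0.    -0.002 -1.   ]]
.443,.033,.2 -> tool mm [ 417.6 -448.2   40.5] dist 614
.443,.033,.087 -> tool mm [ 417.6 -448.   153.5] dist 631
```

Call:
carry_out:
  rows:
    - {"offset": [15, -16, 0], "rot": [0, 0, 0], "gripper": 0}
    - {"offset": [40, -43, 0], "rot": [0, 0, 0], "gripper": 0}
    - {"offset": [70, -75, 0], "rot": [0, 0, 0], "gripper": 0}
    - {"offset": [100, -107, 0], "rot": [0, 0, 0], "gripper": 0}
    - {"offset": [130, -139, 0], "rot": [0, 0, 0], "gripper": 0}
    - {"offset": [160, -171, 0], "rot": [0, 0, 0], "gripper": 0}
    - {"offset": [190, -203, 0], "rot": [0, 0, 0], "gripper": 0}
    - {"offset": [210, -225, 0], "rot": [0, 0, 0], "gripper": 0}

```text
time: 1.1
ee_pos: [0.3454, -0.2543, 0.2403]
eef_rot: [-0.0, 0.978, 0.21, -0.0]
contact_force: [0.6, -1.3, 0.1]
opening: 0.186
```

```bash
python3 go.py .443,.033,.2
```

```text
t 1.1 pos [ 0.3454 -0.2543  0.2403] F [ 0.6 -1.3  0.1] q [-0.75 -0.35  1.93  0.    1.56  0.39] open 0.19
tool axes (cols)
 [[ 0.912  0.41  -0.   ]
 [ 0.41  -0.912  0.001]
 [ 0.    -0.001 -1.   ]]
.443,.033,.2 -> tool mm [ 206.9 -222.    40.4] dist 306
```

Call:
carry_out:
  rows:
    - {"offset": [25, -27, 0], "rot": [0, 0, 0], "gripper": 0}
    - {"offset": [55, -59, 0], "rot": [0, 0, 0], "gripper": 0}
    - {"offset": [85, -91, 0], "rot": [0, 0, 0], "gripper": 0}
    - {"offset": [115, -123, 10], "rot": [0, 0, 0], "gripper": 0}
    - {"offset": [145, -155, 20], "rot": [0, 0, 0], "gripper": 0}
    - {"offset": [175, -187, 30], "rot": [0, 0, 0], "gripper": 0}
    - {"offset": [198, -212, 40], "rot": [0, 0, 0], "gripper": 0}
    - {"offset": [207, -222, 40], "rot": [0, 0, 0], "gripper": 0}

```text
time: 2.1
ee_pos: [0.4425, 0.0326, 0.1994]
eef_rot: [-0.0, 0.978, 0.21, -0.001]
contact_force: [0.3, 0.2, 0.3]
opening: 0.004
```

```bash
python3 go.py .443,.033,.087
```

```text
t 2.1 pos [0.4425 0.0326 0.1994] F [0.3 0.2 0.3] q [-0.04 -0.28  1.95  0.    1.47  1.1 ] open 0.0
tool axes (cols)
 [[ 0.911  0.411 -0.002]
 [ 0.411 -0.911  0.   ]
 [-0.002 -0.001 -1.   ]]
.443,.033,.087 -> tool mm [  0.9   0.  112.4] dist 112
```

Call:
carry_out:
  rows:
    - {"offset": [0, 0, 20], "rot": [0, 0, 0], "gripper": 0}
    - {"offset": [0, 0, 40], "rot": [0, 0, 0], "gripper": 0}
    - {"offset": [0, 0, 60], "rot": [0, 0, 0], "gripper": 0}
    - {"offset": [0, 0, 80], "rot": [0, 0, 0], "gripper": 0}
    - {"offset": [0, 0, 95], "rot": [0, 0, 0], "gripper": 0}
    - {"offset": [0, 0, 105], "rot": [0, 0, 0], "gripper": 0}
    - {"offset": [0, 0, 110], "rot": [0, 0, 0], "gripper": 0}
    - {"offset": [0, 0, 110], "rot": [0, 0, 0], "gripper": 0}

```text
time: 3.1
ee_pos: [0.4432, 0.0311, 0.0907]
eef_rot: [0.0, 0.978, 0.209, -0.0]
contact_force: [-0.8, -0.2, 0.2]
opening: 0.003
```

```bash
python3 go.py .443,.033,.087; python3 - <<'E'
from cell import *
import cv2
p,d=capture("scene"); cv2.imwrite("pics/low.png",cv2.resize(p[100:290,190:410,::-1],(695,600),interpolation=cv2.INTER_CUBIC))
E
```

```text
t 3.1 pos [0.4432 0.0311 0.0907] F [-0.8 -0.2  0.2] q [-0.05 -0.17  2.07 -0.    1.24  1.1 ] open 0.0
tool axes (cols)
 [[ 0.912  0.409 -0.   ]
 [ 0.409 -0.912 -0.   ]
 [-0.    -0.    -1.   ]]
.443,.033,.087 -> tool mm [ 0.6 -1.8  3.7] dist 4
```

View pics/low.png

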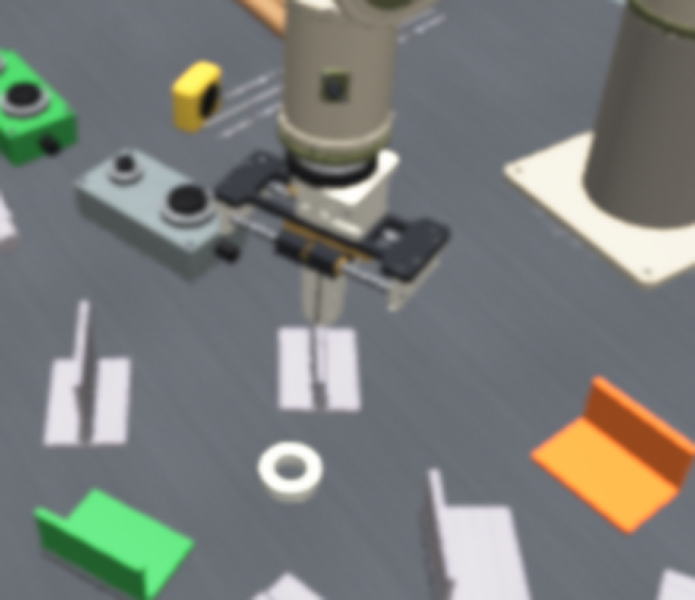

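The closed fingertips at (322,315) sit above the middle of the upright of the nearer, lower T, clear of it. Hold here.

Call:
carry_out:
  rows:
    - {"offset": [0, 0, 2], "rot": [0, 0, 0], "gripper": 0}
    - {"offset": [0, 0, 2], "rot": [0, 0, 0], "gripper": 0}
    - {"offset": [0, 0, 2], "rot": [0, 0, 0], "gripper": 0}
    - {"offset": [0, 0, 2], "rot": [0, 0, 0], "gripper": 0}
    - {"offset": [0, 0, 2], "rot": [0, 0, 0], "gripper": 0}
    - {"offset": [0, 0, 2], "rot": [0, 0, 0], "gripper": 0}
    - {"offset": [0, 0, 2], "rot": [0, 0, 0], "gripper": 0}
    - {"offset": [0, 0, 2], "rot": [0, 0, 0], "gripper": 0}

```text
time: 4.15
ee_pos: [0.4431, 0.0312, 0.0886]
eef_rot: [-0.0, 0.978, 0.209, -0.0]
contact_force: [0.2, -0.1, -0.0]
opening: 0.005
```

Call:
carry_out:
  rows:
    - {"offset": [0, 0, 0], "rot": [0, 0, 0], "gripper": 0}
    - {"offset": [0, 0, 0], "rot": [0, 0, 0], "gripper": 0}
    - {"offset": [0, 0, 0], "rot": [0, 0, 0], "gripper": 0}
    - {"offset": [0, 0, 0], "rot": [0, 0, 0], "gripper": 0}
    - {"offset": [0, 0, 0], "rot": [0, 0, 0], "gripper": 0}
    - {"offset": [0, 0, 0], "rot": [0, 0, 0], "gripper": 0}
    - {"offset": [0, 0, 0], "rot": [0, 0, 0], "gripper": 0}
    - {"offset": [0, 0, 0], "rot": [0, 0, 0], "gripper": 0}

```text
time: 5.15
ee_pos: [0.4431, 0.0311, 0.0886]
eef_rot: [-0.0, 0.978, 0.209, 0.0]
contact_force: [0.6, 0.6, -0.7]
opening: 0.004
```

Call:
carry_out:
  rows:
    - {"offset": [0, 0, 0], "rot": [0, 0, 0], "gripper": 0}
    - {"offset": [0, 0, 0], "rot": [0, 0, 0], "gripper": 0}
    - {"offset": [0, 0, 0], "rot": [0, 0, 0], "gripper": 0}
    - {"offset": [0, 0, -20], "rot": [0, 0, 0], "gripper": 0}
    - {"offset": [0, 0, -45], "rot": [0, 0, 0], "gripper": 0}
    - {"offset": [0, 0, -75], "rot": [0, 0, 0], "gripper": 0}
    - {"offset": [0, 0, -90], "rot": [0, 0, 0], "gripper": 0}
    - {"offset": [0, 0, -90], "rot": [0, 0, 0], "gripper": 0}

```text
time: 6.15
ee_pos: [0.4439, 0.0311, 0.1795]
eef_rot: [0.0, 0.978, 0.209, 0.001]
contact_force: [-0.4, -0.9, 0.1]
opening: 0.004
```

```bash
python3 go.py .478,.2525,.18 .478,.2525,.101
```

```text
t 6.15 pos [0.4439 0.0311 0.1795] F [-0.4 -0.9  0.1] q [-0.05 -0.27  1.98  0.    1.43  1.1 ] open 0.0
tool axes (cols)
 [[ 0.912  0.409  0.002]
 [ 0.409 -0.912 -0.   ]
 [ 0.002  0.001 -1.   ]]
.478,.2525,.18 -> tool mm [ 121.8 -188.    -0.4] dist 224
.478,.2525,.101 -> tool mm [ 121.6 -188.1   78.6] dist 237
```

Call:
carry_out:
  rows:
    - {"offset": [12, -18, 0], "rot": [0, 0, 0], "gripper": 0}
    - {"offset": [32, -50, 0], "rot": [0, 0, 0], "gripper": 0}
    - {"offset": [54, -84, 0], "rot": [0, 0, 0], "gripper": 0}
    - {"offset": [76, -118, 0], "rot": [0, 0, 0], "gripper": 0}
    - {"offset": [98, -152, 0], "rot": [0, 0, 0], "gripper": 0}
    - {"offset": [115, -178, 0], "rot": [0, 0, 0], "gripper": 0}
    - {"offset": [122, -188, 0], "rot": [0, 0, 0], "gripper": 0}
    - {"offset": [122, -188, 0], "rot": [0, 0, 0], "gripper": 0}

```text
time: 7.15
ee_pos: [0.4769, 0.2525, 0.1775]
eef_rot: [0.0, 0.978, 0.21, -0.001]
contact_force: [-0.3, -0.3, 0.2]
opening: 0.006
```

```bash
python3 go.py .478,.2525,.101
```

```text
t 7.15 pos [0.4769 0.2525 0.1775] F [-0.3 -0.3  0.2] q [ 0.39  0.01  1.73 -0.    1.4   1.54] open 0.01
tool axes (cols)
 [[ 0.912  0.41  -0.002]
 [ 0.41  -0.912 -0.001]
 [-0.002  0.    -1.   ]]
.478,.2525,.101 -> tool mm [ 1.1  0.4 76.5] dist 76
```

Call:
carry_out:
  rows:
    - {"offset": [0, 0, 15], "rot": [0, 0, 0], "gripper": 0}
    - {"offset": [0, 0, 30], "rot": [0, 0, 0], "gripper": 0}
    - {"offset": [0, 0, 45], "rot": [0, 0, 0], "gripper": 0}
    - {"offset": [0, 0, 58], "rot": [0, 0, 0], "gripper": 0}
    - {"offset": [0, 0, 68], "rot": [0, 0, 0], "gripper": 0}
    - {"offset": [0, 0, 75], "rot": [0, 0, 0], "gripper": 0}
    - {"offset": [0, 0, 75], "rot": [0, 0, 0], "gripper": 0}
    - {"offset": [0, 0, 75], "rot": [0, 0, 0], "gripper": 0}

```text
time: 8.15
ee_pos: [0.4778, 0.2528, 0.1042]
eef_rot: [-0.0, 0.978, 0.209, 0.0]
contact_force: [0.3, -0.4, 1.0]
opening: 0.005
```

```bash
python3 go.py .478,.2525,.101; python3 - <<'E'
from cell import *
import cv2
p,d=capture("scene"); cv2.imwrite("pics/cor.png",cv2.resize(p[130:330,230:450,::-1],(660,600),interpolation=cv2.INTER_CUBIC))
E
```

```text
t 8.15 pos [0.4778 0.2528 0.1042] F [ 0.3 -0.4  1. ] q [0.39 0.08 1.8  0.   1.26 1.54] open 0.01
tool axes (cols)
 [[ 0.912  0.41   0.001]
 [ 0.41  -0.912  0.   ]
 [ 0.001 -0.    -1.   ]]
.478,.2525,.101 -> tool mm [0.1 0.4 3.2] dist 3
```

View pics/cor.png

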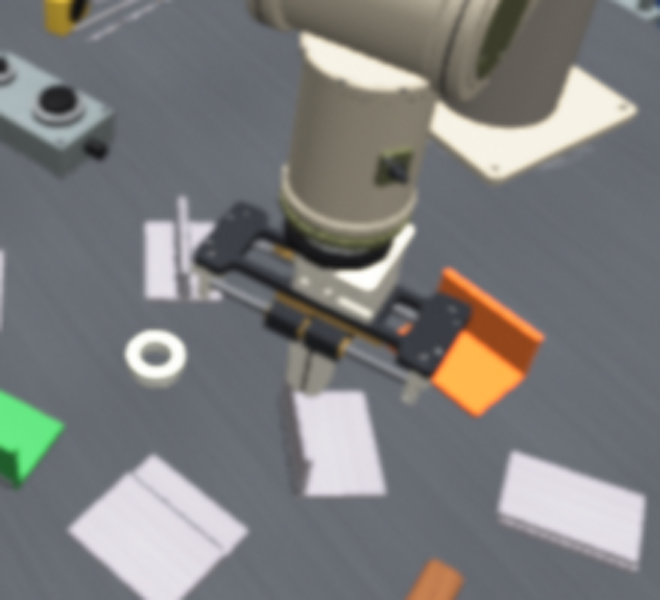

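The fingertips at (308,385) hover over the upright of the grey corner piece with a gap. Hold 2 s, then rise.

Call:
carry_out:
  rows:
    - {"offset": [0, 0, 2], "rot": [0, 0, 0], "gripper": 0}
    - {"offset": [0, 0, 2], "rot": [0, 0, 0], "gripper": 0}
    - {"offset": [0, 0, 2], "rot": [0, 0, 0], "gripper": 0}
    - {"offset": [0, 0, 2], "rot": [0, 0, 0], "gripper": 0}
    - {"offset": [0, 0, 2], "rot": [0, 0, 0], "gripper": 0}
    - {"offset": [0, 0, 2], "rot": [0, 0, 0], "gripper": 0}
    - {"offset": [0, 0, 2], "rot": [0, 0, 0], "gripper": 0}
    - {"offset": [0, 0, 2], "rot": [0, 0, 0], "gripper": 0}

```text
time: 9.2
ee_pos: [0.4774, 0.2526, 0.1016]
eef_rot: [0.0, 0.978, 0.209, -0.0]
contact_force: [-0.2, 0.6, 0.1]
opening: 0.008
```

Call:
carry_out:
  rows:
    - {"offset": [0, 0, 0], "rot": [0, 0, 0], "gripper": 0}
    - {"offset": [0, 0, 0], "rot": [0, 0, 0], "gripper": 0}
    - {"offset": [0, 0, 0], "rot": [0, 0, 0], "gripper": 0}
    - {"offset": [0, 0, 0], "rot": [0, 0, 0], "gripper": 0}
    - {"offset": [0, 0, 0], "rot": [0, 0, 0], "gripper": 0}
    - {"offset": [0, 0, 0], "rot": [0, 0, 0], "gripper": 0}
    - {"offset": [0, 0, 0], "rot": [0, 0, 0], "gripper": 0}
    - {"offset": [0, 0, 0], "rot": [0, 0, 0], "gripper": 0}

```text
time: 10.2
ee_pos: [0.4775, 0.2526, 0.1017]
eef_rot: [0.0, 0.978, 0.209, 0.0]
contact_force: [-0.3, -0.2, -0.2]
opening: 0.005
```

Call:
carry_out:
  rows:
    - {"offset": [0, 0, 0], "rot": [0, 0, 0], "gripper": 0}
    - {"offset": [0, 0, 0], "rot": [0, 0, 0], "gripper": 0}
    - {"offset": [0, 0, 0], "rot": [0, 0, 0], "gripper": 0}
    - {"offset": [0, 0, -20], "rot": [0, 0, 0], "gripper": 0}
    - {"offset": [0, 0, -45], "rot": [0, 0, 0], "gripper": 0}
    - {"offset": [0, 0, -70], "rot": [0, 0, 0], "gripper": 0}
    - {"offset": [0, 0, -80], "rot": [0, 0, 0], "gripper": 0}
    - {"offset": [0, 0, -80], "rot": [0, 0, 0], "gripper": 0}

```text
time: 11.2
ee_pos: [0.4778, 0.2528, 0.1821]
eef_rot: [-0.0, 0.978, 0.209, 0.001]
contact_force: [-0.3, -0.4, -0.6]
opening: 0.006
```

```bash
python3 go.py .463,-.178,.18
```

```text
t 11.2 pos [0.4778 0.2528 0.1821] F [-0.3 -0.4 -0.6] q [0.39 0.   1.73 0.   1.41 1.54] open 0.01
tool axes (cols)
 [[ 0.912  0.409  0.001]
 [ 0.409 -0.912  0.001]
 [ 0.001  0.    -1.   ]]
.463,-.178,.18 -> tool mm [-189.9  386.9    1.8] dist 431
```

Call:
carry_out:
  rows:
    - {"offset": [-10, 20, 0], "rot": [0, 0, 0], "gripper": 0}
    - {"offset": [-25, 52, 0], "rot": [0, 0, 0], "gripper": 0}
    - {"offset": [-43, 88, 0], "rot": [0, 0, 0], "gripper": 0}
    - {"offset": [-61, 124, 0], "rot": [0, 0, 0], "gripper": 0}
    - {"offset": [-79, 160, 0], "rot": [0, 0, 0], "gripper": 0}
    - {"offset": [-97, 196, 0], "rot": [0, 0, 0], "gripper": 0}
    - {"offset": [-115, 232, 0], "rot": [0, 0, 0], "gripper": 0}
    - {"offset": [-130, 264, 0], "rot": [0, 0, 0], "gripper": 0}

```text
time: 12.2
ee_pos: [0.4659, -0.0427, 0.1801]
eef_rot: [-0.0, 0.978, 0.209, -0.001]
contact_force: [0.3, -0.7, -0.4]
opening: 0.0
```

Call:
carry_out:
  rows:
    - {"offset": [-15, 31, 0], "rot": [0, 0, 0], "gripper": 0}
    - {"offset": [-30, 62, 0], "rot": [0, 0, 0], "gripper": 0}
    - {"offset": [-45, 92, 0], "rot": [0, 0, 0], "gripper": 0}
    - {"offset": [-55, 112, 0], "rot": [0, 0, 0], "gripper": 0}
    - {"offset": [-60, 123, 0], "rot": [0, 0, 0], "gripper": 0}
    - {"offset": [-60, 123, 0], "rot": [0, 0, 0], "gripper": 0}

```text
time: 12.95
ee_pos: [0.4621, -0.1784, 0.1807]
eef_rot: [-0.001, 0.978, 0.209, -0.001]
contact_force: [-1.0, 0.4, -0.0]
opening: 0.005
```

```bash
python3 go.py .463,-.178,.099
```

```text
t 12.95 pos [ 0.4621 -0.1784  0.1807] F [-1.   0.4 -0. ] q [-0.47 -0.12  1.85  0.    1.41  0.68] open 0.01
tool axes (cols)
 [[ 0.913  0.408 -0.001]
 [ 0.408 -0.913  0.001]
 [-0.001 -0.001 -1.   ]]
.463,-.178,.099 -> tool mm [ 1.   0.1 81.7] dist 82
```

Call:
carry_out:
  rows:
    - {"offset": [0, 0, 18], "rot": [0, 0, 0], "gripper": 0}
    - {"offset": [0, 0, 36], "rot": [0, 0, 0], "gripper": 0}
    - {"offset": [0, 0, 54], "rot": [0, 0, 0], "gripper": 0}
    - {"offset": [0, 0, 70], "rot": [0, 0, 0], "gripper": 0}
    - {"offset": [0, 0, 80], "rot": [0, 0, 0], "gripper": 0}
    - {"offset": [0, 0, 82], "rot": [0, 0, 0], "gripper": 0}
    - {"offset": [0, 0, 82], "rot": [0, 0, 0], "gripper": 0}

```text
time: 13.82
ee_pos: [0.4628, -0.1784, 0.1]
eef_rot: [0.0, 0.978, 0.209, 0.0]
contact_force: [-0.6, -0.5, -0.3]
opening: 0.007
```

```bash
python3 go.py .463,-.178,.089; python3 - <<'E'
from cell import *
import cv2
p,d=capture("scene"); cv2.imwrite("pics/btn.png",cv2.resize(p[110:210,190:300,::-1],(660,600),interpolation=cv2.INTER_CUBIC))
E
```

```text
t 13.82 pos [ 0.4628 -0.1784  0.1   ] F [-0.6 -0.5 -0.3] q [-0.47 -0.04  1.92  0.    1.25  0.68] open 0.01
tool axes (cols)
 [[ 0.912  0.409  0.   ]
 [ 0.409 -0.912 -0.   ]
 [ 0.     0.    -1.   ]]
.463,-.178,.089 -> tool mm [ 0.4 -0.3 11. ] dist 11
```

View pics/btn.png

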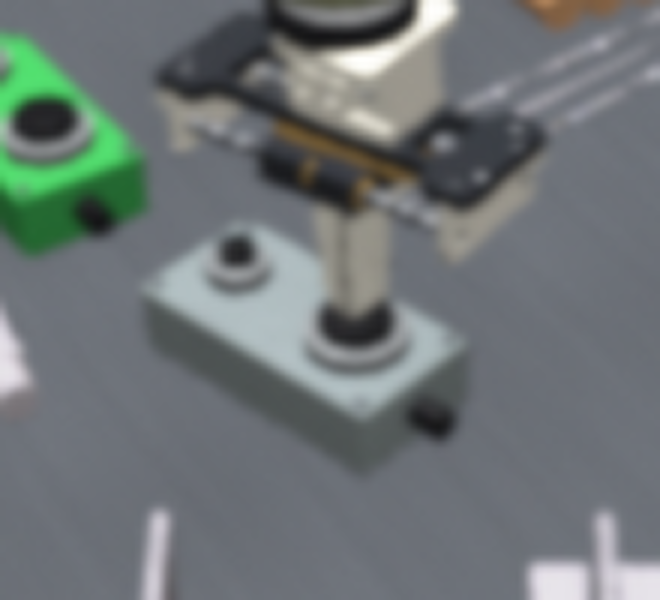

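The closed fingertips at (355,310) are just above the larger cap of the grey box and well clear of the small one at (235,255). Press down in small steps.

Call:
carry_out:
  rows:
    - {"offset": [0, 0, 4], "rot": [0, 0, 0], "gripper": 0}
    - {"offset": [0, 0, 8], "rot": [0, 0, 0], "gripper": 0}
    - {"offset": [0, 0, 11], "rot": [0, 0, 0], "gripper": 0}
    - {"offset": [0, 0, 13], "rot": [0, 0, 0], "gripper": 0}
    - {"offset": [0, 0, 14], "rot": [0, 0, 0], "gripper": 0}
    - {"offset": [0, 0, 14], "rot": [0, 0, 0], "gripper": 0}

```text
time: 14.62
ee_pos: [0.4625, -0.1783, 0.0857]
eef_rot: [-0.0, 0.978, 0.209, -0.0]
contact_force: [-1.2, 0.4, 3.7]
opening: 0.005
```

Call:
carry_out:
  rows:
    - {"offset": [0, 0, 1], "rot": [0, 0, 0], "gripper": 0}
    - {"offset": [0, 0, 2], "rot": [0, 0, 0], "gripper": 0}
    - {"offset": [0, 0, 3], "rot": [0, 0, 0], "gripper": 0}
    - {"offset": [0, 0, 3], "rot": [0, 0, 0], "gripper": 0}
    - {"offset": [0, 0, 3], "rot": [0, 0, 0], "gripper": 0}

```text
time: 15.25
ee_pos: [0.4626, -0.1783, 0.0832]
eef_rot: [0.0, 0.978, 0.209, 0.0]
contact_force: [-3.9, 2.8, 9.9]
opening: 0.005
```

10 N with the tips at 61 mm means the button is on its stop (67 − 6). One more millimetre to confirm, then let go.

Call:
carry_out:
  rows:
    - {"offset": [0, 0, 1], "rot": [0, 0, 0], "gripper": 0}
    - {"offset": [0, 0, 1], "rot": [0, 0, 0], "gripper": 0}

```text
time: 15.5
ee_pos: [0.4627, -0.1783, 0.083]
eef_rot: [-0.0, 0.978, 0.209, -0.0]
contact_force: [-8.4, 5.3, 17.9]
opening: 0.004
```

Call:
carry_out:
  rows:
    - {"offset": [0, 0, -4], "rot": [0, 0, 0], "gripper": 0}
    - {"offset": [0, 0, -12], "rot": [0, 0, 0], "gripper": 0}
    - {"offset": [0, 0, -30], "rot": [0, 0, 0], "gripper": 0}
    - {"offset": [0, 0, -60], "rot": [0, 0, 0], "gripper": 0}
    - {"offset": [0, 0, -90], "rot": [0, 0, 0], "gripper": 0}
    - {"offset": [0, 0, -110], "rot": [0, 0, 0], "gripper": 0}
    - {"offset": [0, 0, -120], "rot": [0, 0, 0], "gripper": 0}
    - {"offset": [0, 0, -120], "rot": [0, 0, 0], "gripper": 0}

```text
time: 16.5
ee_pos: [0.4629, -0.1785, 0.2025]
eef_rot: [0.0, 0.978, 0.209, 0.001]
contact_force: [-0.6, -0.1, 0.1]
opening: 0.003
```

```bash
python3 go.py; python3 - <<'E'
from cell import *
from h import *
p,d=capture("scene"); c=calibration("scene"); W=world(d,c)
cv2.imwrite("pics/end.png",cv2.resize(p[:,:,::-1],(800,600),interpolation=cv2.INTER_CUBIC))
for k,xy,h in(("low",(.443,.034),.042),("L",(.478,.254),.056),("tall",(.643,-.039),.082)):
    m=(np.hypot(W[...,0]-xy[0],W[...,1]-xy[1])<.075)
    t=W[m&(W[...,2]>h-.006)&(W[...,2]<h+.008)]
    r=cv2.minAreaRect((t[:,:2]*1000).astype(np.float32)); print(k,np.round(r[0],1),np.round(r[1],1))
p0,d0,c0=load("scene0"); 
for n,xy in(("big",(.462,-.179)),("small",(.487,-.266))):
    m=(np.hypot(W[...,0]-xy[0],W[...,1]-xy[1])<.012); W0=world(d0,c0); m0=(np.hypot(W0[...,0]-xy[0],W0[...,1]-xy[1])<.012)
    print(n,"z now",np.nanmedian(W[m][:,2]).round(4),"start",np.nanmedian(W0[m0][:,2]).round(4))
E
```

```text
t 16.5 pos [ 0.4629 -0.1785  0.2025] F [-0.6 -0.1  0.1] q [-0.47 -0.13  1.82  0.    1.45  0.68] open 0.0
tool axes (cols)
 [[ 0.912  0.409  0.001]
 [ 0.409 -0.912 -0.001]
 [ 0.001  0.001 -1.   ]]
low [444.3  34.3] [96.3  6. ]
L [478.4 252.2] [101.2   6.8]
tall [642.8 -40.6] [98.7  6.4]
big z now 0.1997 start 0.0667
small z now 0.0663 start 0.0633
```

View pics/end.png

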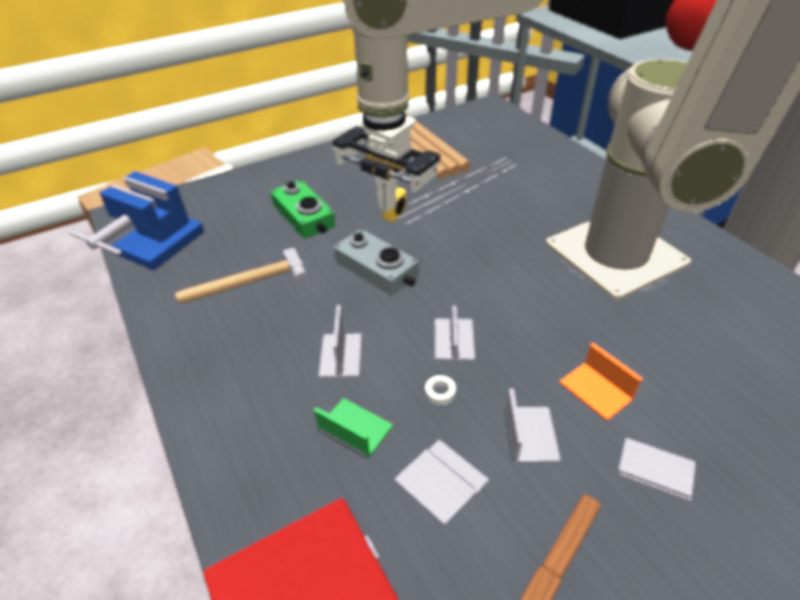

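Everything lies where it was, and the gripper hangs clear above the box. The "big" height reading picked up gripper pixels, so I'll redo it limited to z < 0.1 m and then hand in.

```bash
python3 - <<'E'
from cell import *
from h import *
p,d=capture("scene"); W=world(d,calibration("scene"))
m=(np.hypot(W[...,0]-.462,W[...,1]+.179)<.012)&(W[...,2]<.1)
z=np.nanmedian(W[m][:,2]); print(m.sum(),z)
if m.sum()>5 and abs(z-.0667)<.0015: print(hand_in(), sense()["contact_force"].round(1))
E
```

```text
33 0.06707734086017475
the job is handed in; nothing more can be done
the job is handed in; nothing more can be done
```

I pointed at both test pieces and pressed the larger button, and I handed the job in at about 16.5 s of the 51 s allowed. No verdict is reported.

- **Low T piece:** I held the closed fingertips about 25 mm above the middle of its upright for a little over 2 s.
- **Corner piece:** I held about 24 mm above the middle of its upright for a little over 2 s.
- **Larger button:** I pressed it to its stop. The fingertips reached 61 mm above the bench, and the force rose from 10 to 18 N as I went the last millimetre. I then let go and rose clear.

**Last checks:**
- **Button:** the larger cap is back at 67.1 mm, against 66.7 mm at the start. A first reading of 0.20 m was wrong because it included gripper pixels, so I measured it again.
- **Small button:** its reading went from 63.3 to 66.3 mm. That fits noise on a small cap, and I never touched it.
- **Test pieces:** the two T pieces and the corner measured within about 1.3 mm of where they started. I checked the lap joint and the other loose things only by eye in the last picture, where they looked unmoved.
- **Contact:** the force on the tool was about zero before handing in.

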